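# Hook a stuck syringe out of the feeder lane

## Task

A capped syringe is stuck deep in the narrow lane of the syringe feeder, under the wire guard: with the yellow-handled hooked pick reach in over it, drop the hook into the gap behind its finger flange, and draw it out until its orange cap meets the red stop and is held against it for a moment with a pull of about 8 N. Never load syringe or feeder with more than 12 N, keep the pick level, and keep the fingers off the syringe. Leave it lying against the stop, lay the pick back in its blue cradle as it was, and do not disturb the other things.

Things in the scene. Friction and masses are not known exactly. Their poses are not given: they have to be found in the camera images.
- feeder: Fixed bench machine with a level, straight lane along its own x axis. Origin: on the table under the centre of the lane's mouth; x points into the lane, z up. Grey base, grey side walls, green edges, steel wire guard. A white housing 90 mm wide, 110 high stands behind the lane (x 145 to 245). Nothing of it stands in front of x -106 mm.
- mouth (a point): Centre of the lane's mouth, on the lane floor, 20 mm above the table (floor level all along). From here the lane runs 130 mm along feeder +x to a closed end. It is 16 mm wide (y -8 to 8) and 42 mm high inside, between 20 mm thick walls, under a guard of steel wires 4 mm thick lying across it every 29 mm (tops 66 mm above the table).
- landing (a point): Middle of the open landing, on the floor: the lane floor goes on outside from feeder x 0 to -95, 16 mm wide between rails 8 high and 6 thick, to the rigid red stop, 8 x 30 x 12 mm high. The stop is adjustable and not measured: its face is set anywhere from feeder x -93 to -73, so the cap meets it with the syringe's origin at x -63 to -43 (flange outside the mouth). Feel for it.
- shoe_spot (a point): White round spring shoe, radius 8 mm, 4 to 18 mm above the floor, in the lane's -y wall at feeder x 52 mm. It presses the syringe to the other wall with about 3 N, so dragging takes several N (friction varies) until the thumb plate has passed it; then the syringe slides almost freely.
- syringe: Stuck white syringe, orange cap to the mouth, about 30 g. Origin: on its underside, x to its tail. Cap 12 wide x 20 high, x -30 to -18 mm; barrel 12 diameter, axis 10 up, to x 27; finger flange 12 wide x 20 high, x 27 to 30; plunger rod 6 diameter, x 30 to 44; black thumb plate 12 wide, x 44 to 48, top 17 above the floor.
- gap (a point): On the syringe: top of the plunger rod, 13 mm above the lane floor, in the middle of the 14 mm gap between finger flange and thumb plate (syringe x 37). The hook drops in here, from above the 20 mm high flange, and pulls on the flange's rear face, 7 mm from this point towards the mouth.
- pick: Loose hooked pick, about 80 g, lying level in the cradle. Origin: on the handle's axis; x along the pick to the hook, z up. Yellow handle 14 wide x 16 high, x -55 to 35 mm; steel shank, 5 diameter, same axis, to x 215; there a hook, 5 diameter, points straight down, tip 11.5 below the axis (9 below the shank's underside). Balances near x 50.
- grip (a point): On the pick's handle axis at its origin: where to grip it across, from above (further forward the fingers may meet the red stop when the hook is deep). Grip hard (60 N), so that the pick does not turn between the pads; even so it tips when the hook is pulled with more than some 12 to 15 N. Overtravel against the stop gives roughly 2 N per mm (more or less with the arm).
- toe (a point): Tip of the pick's hook, at x 215, z -11.5 mm in the pick's frame.
- cradle: Fixed blue cradle of the pick. Origin: on the table; x towards the hook end. Base plate 50 wide, x -70 to 120 mm, 8 thick; a rest under the handle at x -53 to -37 (25 high, cheeks 24 apart up to 37) and one under the shank at x 90 to 100 (30.5 high, cheeks 20 apart up to 38.5). Free for the fingers between the rests.
- rest (a point): On the cradle, 33 mm above the table: where the pick's origin belongs, its x axis along the cradle's x.
- spare1: Bystander: spare syringe with a green cap lying on the table, 78 mm long, 20 mm high. Leave alone.
- spare2: Bystander: second green-capped spare syringe, same shape. Leave alone.
- jar: Bystander: amber jar, 72 mm diameter, 110 mm high. Leave alone.
- jar_lid: Bystander: loose yellow jar lid, 68 mm diameter, 12 mm high. Leave alone.
- burner: Bystander: burner with a blue foot of 90 mm diameter, a steel tube to 142 mm height and a red knob. Leave alone.
- pellet_dish: Bystander: round steel dish with white pellets, 90 mm diameter, 30 mm high. Leave alone.
Not all that is in view belongs to the job. Of the things like the cradle, leave any that is green or turquoise; of the rest the larger one is meant.

How it is judged (in metres and radians):
On the way, in this order (a step that is already met when the one before it is completed fails the run):
1. the pick is lifted out of its cradle (15 mm) (z of pick in the frame of cradle above 0.048 m), for 0.1 s.
2. inside the lane, the hook's tip is down in the gap behind the syringe's finger flange, at least 3 mm below the flange's top (x of toe in the frame of syringe between 0.029 and 0.046 m and y of toe in the frame of syringe between -0.009 and 0.009 m and z of toe in the frame of syringe below 0.017 m and x of toe in the frame of feeder above 0.03 m), for 0.1 s.
3. the hook holds the syringe's cap against the red stop with 5 to 12 N for 0.3 s (contact force between syringe and stop_c0 between 5 and 12 N and contact force between pick and syringe above 3 N and x of syringe in the frame of feeder below -0.038 m), for 0.3 s.
At the end, for the whole second after the job is handed in: The syringe lies still on the landing, in line with the lane (9 degrees), cap within 5 mm of the red stop; the pick rests released in its cradle, hook down and hook end where it was (within 25 mm along, 8 mm across, 4 mm in height, 7 degrees) (x of stop_c0 in the frame of syringe above -0.039 m and x of syringe in the frame of feeder below -0.038 m and y of syringe in the frame of feeder between -0.006 and 0.006 m and z of syringe in the frame of feeder between 0.016 and 0.025 m and angle between the x axis of syringe and the x axis of feeder, either way round below 0.15 rad and linear speed of each of syringe, pick below 0.01 m/s and x of pick in the frame of cradle between -0.025 and 0.025 m and y of pick in the frame of cradle between -0.008 and 0.008 m and z of pick in the frame of cradle between 0.029 and 0.037 m and angle between the x axis of pick and the x axis of cradle, either way round below 0.12 rad and angle between pick's own z axis and vertical below 0.2 rad and x of toe in the frame of cradle above 0.1 m and contact force between pick and the fingers below 0.1 N and contact force between pick and syringe below 0.1 N); the robot touches nothing.
It fails at once if the pick loads the syringe, or the syringe the stop, with more than 12 N (contact force between pick and syringe above 12 N or contact force between syringe and stop_c0 above 12 N).
It fails at once if the pick presses on the feeder with more than 12 N (contact force between pick and feeder above 12 N).
It fails at once if the pick tilts more than 0.2 rad (11 degrees) from level (angle between pick's own z axis and vertical above 0.2 rad).
It fails at once if the fingers touch the syringe (contact force between the fingers and syringe above 0.5 N).
It fails at once if a bystander is moved by more than 20 mm (distance of any of spare1, spare2, jar, jar_lid, burner, pellet_dish from where it was at the start of the episode above 0.02 m).
It also fails if it takes over 61 s, if anything falls off the work surface, if the arm or the gripper's body presses on something with over 40 N, if the wrist force passes 120 N, or if a joint passes its speed limit or range.

## Robot

A 6-joint arm with a two-finger parallel gripper is mounted at the origin on the work surface. World frame = base frame: x ahead of the robot, y to its left, z up, the work surface at z = 0. Lengths are in mm, angles in rad, forces in N, time in s.
With the tool pointing down it reaches from about 350 to 975 mm from the base axis. Payload 17.4 kg.
Tool frame: the origin (TCP) lies between the finger pads; the fingertips stand 8 mm ahead of it and the grasp point (between the pads) lies 11 mm behind it; z points along the fingers, y is the line along which they close (so a half turn about z gives the same grasp; the last joint's range is limited). The gripper opens to 85 mm and grips with 20 to 120 N. Pads are 22 mm wide; open, the fingers measure 114 mm over their backs; the gripper's body (76 mm by 85 mm) begins 54 mm behind the grasp point. The pads swing forward as they close: fully open they stand 13 mm farther back than shut.
Start: joints at [1.123, 0.116, 1.442, -0, 1.584, -0.038], TCP at [268.946, 619.113, 199.703] pointing down, gripper open.
Joint ranges: [-2.83, 2.83], [-0.83, 2.19], [0.07, 2.5], [-1.14, 4.28], [0.01, 3], [-2.97, 2.97]. Speed limits (rad/s): [1.89, 1.89, 2.22, 3.14, 3.14, 3.14].

## Interface

Orientations are given as a 3x3 rotation matrix whose columns are the frame's x, y, z axes.
In Python, from station import bot, eyes gives the robot as it stands.
- The arm moves only by the tool play_rows, never from a script. Its argument "deltas" is text: rows parted by semicolons, each of 7 numbers parted by spaces: the turn, a rotation vector about the tool's x, y, z in degrees, then the shift along the tool's x, y, z in mm, then the closure, from 0 (fully open) to 1 (shut). A call has 1 to 20 rows; each row shifts and turns the commanded pose from where the row before left it, along the tool's axes as they then stand; what a row does not reach is not made up. A row lasts 1/8 s, in which the tool goes at most 62.5 mm and 10.7 degrees, less where a joint would pass 70% of its speed; a pose out of reach is approached as far as the arm can. A call with a gripper value outside its range is refused whole. The fingers move at their own pace and stop on an object; the grip force is fixed at half the most. Time passes only in rows, so rows that do not move let the fingers close. It gives the time, the measured TCP pose, the force, the opening and the grip force at its end, in the units of the state.
- bot.read_state(): the state, without advancing time (a new reading comes with each control period).
- eyes.camera(name): name is "side" or "top"; returns a dict with "img" (400x640x3 uint8, blue, green, red), "camera_matrix" (3x3 intrinsics, pixels), "k1" (the pictures are not rectified: a ray, as slopes to the right and down, at radius r is drawn at 1 + k1 r^2 times it, then the intrinsics apply), "R" (3x3) and "t" (3): a world point X has camera coordinates R X + t. Camera axes: x right, y down, z forward; pixel columns grow to the right and rows downward; lengths in mm; the calibration is good to about 2 mm. A picture is of the moment at which its call begins. There is no depth.
- bot.finish_job(): hands the job in; it is judged then, once.
The state is a dict: "time": time; "joint_pos": joint angles; "joint_vel": joint speeds; "tau": joint torques, N m; "tcp_pos": TCP position; "orientation": TCP orientation; "contact_force": force on the tool from outside, world axes, zero at the start; "torque": the same for the moment, N m; "width": finger opening in mm; "grip_force": force on a finger pad.
Only numpy, scipy, OpenCV 4.12 (cv2) and the standard library are available. Lean on these libraries where they do the work, as an engineer would, in place of code of your own. Each camera call takes 0.05 s, during which the arm holds its last target. There are 200 camera calls.

## Working session

There is one attempt and no reset: what is moved stays moved. The work goes in short steps, Python scripts to look and compute and a tool call to move; the robot and the scene stay as the last step left them, time stands still between calls to the robot, and variables do not carry over. Pictures are saved under pics/ and viewed, at most 10 in all, crops included, and the job is handed in when it is done.

Besides the shell and the picture viewer there is one more tool, called after "Request:" in YAML: its name, and indented under it one key for each argument. play_rows: Moves the arm, as the interface text tells. Its arguments: {"type":"object","properties":{"deltas":{"type":"string"}},"required":["deltas"]}

```bash
mkdir -p pics; cat > h.py <<'E'
import numpy as np, cv2
from station import bot, eyes
def ray(c,u,v):
    K=np.array(c["camera_matrix"]);k=c["k1"]
    p=np.array([(u-K[0,2])/K[0,0],(v-K[1,2])/K[1,1]]);q=p.copy()
    for _ in range(30): q=p/(1+k*(q@q))
    R=np.array(c["R"]);t=np.array(c["t"])
    return -R.T@t, R.T@np.array([q[0],q[1],1])
def atz(c,u,v,z):
    o,d=ray(c,u,v); return o+d*(z-o[2])/d[2]
def proj(c,X):
    R=np.array(c["R"]);x=R@np.array(X,float)+np.array(c["t"]).ravel();p=x[:2]/x[2];p=p*(1+c["k1"]*(p@p))
    K=np.array(c["camera_matrix"]);return [K[0,0]*p[0]+K[0,2],K[1,1]*p[1]+K[1,2]]
E
python3 - <<'E'
from h import *
for n in("top","side"):
    c=eyes.camera(n);cv2.imwrite(f"pics/{n}0.png",c["img"])
    print(n,c["camera_matrix"],c["k1"],-np.array(c["R"]).T@np.array(c["t"]).ravel())
print(bot.read_state())
E
```

```text
top [[408.33069976   0.         319.97707845]
 [  0.         408.33069976 202.15486593]
 [  0.           0.           1.        ]] -0.0006328817287865768 [ 397.87903704   39.68727557 1337.5228649 ]
side [[474.98832313   0.         325.43672285]
 [  0.         474.98832313 199.60090192]
 [  0.           0.           1.        ]] -0.058121094124388234 [ 234.64155071 -942.2590557   765.03584307]
{'time': 0.1, 'joint_pos': array([ 1.12317810e+00,  1.16423713e-01,  1.44214240e+00,  4.58441141e-06,
        1.58400273e+00, -3.78025489e-02]), 'joint_vel': array([ 0.00174901,  0.0003321 , -0.0025772 , -0.00082837, -0.00015741,
       -0.00013177]), 'tau': array([ 1.07392196e-03, -7.33657837e+01, -6.33791971e+01, -1.08683346e-04,
        5.39964734e-03, -5.48299249e-05]), 'tcp_pos': array([268.87619215, 618.93708164, 199.08047254]), 'orientation': array([[-9.17194294e-01,  3.98440015e-01, -4.26647750e-04],
       [ 3.98440242e-01,  9.17193874e-01, -8.78034620e-04],
       [ 4.14745753e-05, -9.75321976e-04, -9.99999524e-01]]), 'contact_force': array([-0.42484753,  0.11083904, -0.20639391]), 'torque': array([-0.02347145,  0.01278191, -0.00189738]), 'grip_force': 0.0, 'width': 85.39807953243107}
```

View pics/top0.png

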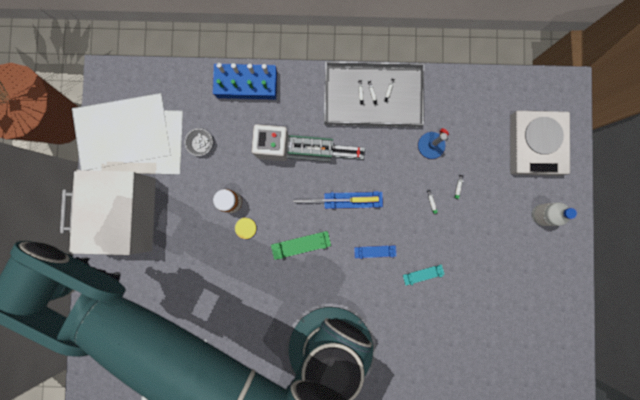

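View pics/side0.png

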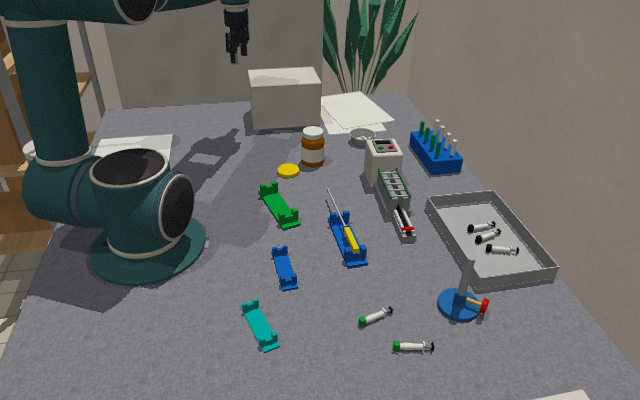

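```bash
python3 - <<'E'
from h import *
i=cv2.imread("pics/top0.png")[112:222,240:400];cv2.imwrite("pics/t1.png",cv2.resize(i,None,fx=5,fy=5,interpolation=cv2.INTER_CUBIC))
i=cv2.imread("pics/side0.png")[130:270,310:430];cv2.imwrite("pics/s1.png",cv2.resize(i,None,fx=4.2,fy=4.2,interpolation=cv2.INTER_CUBIC))
E
```

```text
(no output)
```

View pics/t1.png

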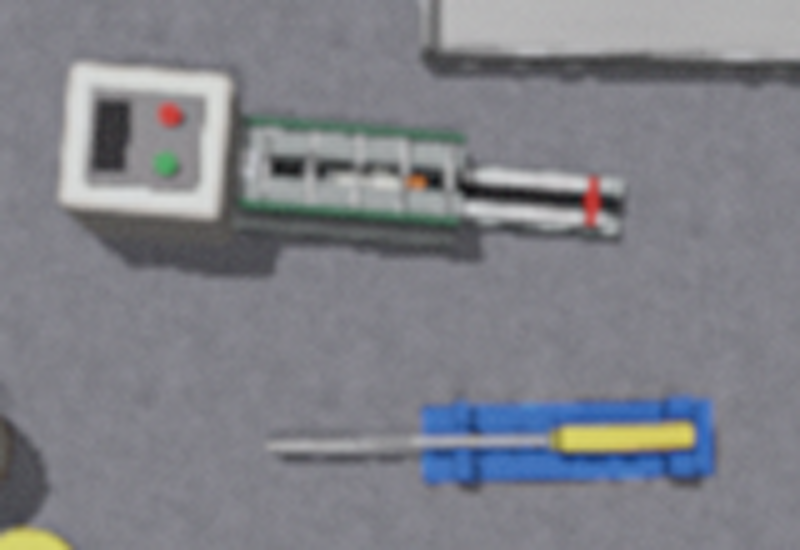

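View pics/s1.png

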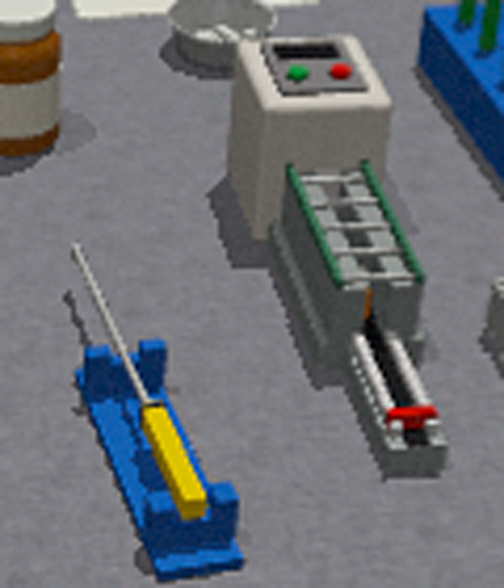

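```bash
cat >> h.py <<'E'
T=lambda u,v:(240+(u+.5)/5-.5,112+(v+.5)/5-.5)
S=lambda u,v:(310+(u+.5)/4.2-.5,130+(v+.5)/4.2-.5)
E
python3 - <<'E'
from h import *
np.set_printoptions(precision=1,suppress=True)
t=eyes.camera("top");s=eyes.camera("side")
P=[("hsg",72,62,110),("hsg",232,72,110),("hsg",220,220,110),("hsg",60,206,110),("gU0",247,120,64),("gU1",465,135,64),("gL0",238,207,64),("gL1",462,224,64),("stopU",593,177,32),("stopL",593,228,32),("stop c",593,203,32),("cap",418,181,38),("pick rear",695,434,38),("pick hf",552,440,38),("tip",268,447,34),
("crad",423,407,8),("crad",712,400,8),("crad",715,473,8),("crad",424,484,8)]
for n,u,v,z in P: print("T",n,atz(t,*T(u,v),z))
P=[("gF L",340,281,64),("gF R",422,277,64),("gB L",289,168,64),("gB R",367,165,64),("stopL",388,418,32),("stopR",437,411,32),("cap",369,303,38),("tip",76,246,33),("handle rear",200,512,36),("hsg",246,100,110),("hsg",388,105,110)]
for n,u,v,z in P: print("S",n,atz(s,*S(u,v),z))
E
```

```text
T hsg [700.5 250.4 110. ]
T hsg [696.7 152.8 110. ]
T hsg [605.8 157.4 110. ]
T hsg [612.  254.7 110. ]
T gU0 [677.5 146.7  64. ]
T gU1 [671.4   9.   64. ]
T gL0 [622.1 150.8  64. ]
T gL1 [614.8   9.6  64. ]
T stopU [652.9 -74.9  32. ]
T stopL [619.7 -75.6  32. ]
T stop c [636.  -75.3  32. ]
T cap [646.4  37.9  38. ]
T pick rear [ 487.9 -142.7   38. ]
T pick hf [481.8 -51.6  38. ]
T tip [473.1 129.6  34. ]
T crad [503.3  31.    8. ]
T crad [ 512.5 -157.6    8. ]
T crad [ 464.9 -160.3    8. ]
T crad [453.   29.1   8. ]
S gF L [618.   23.6  64. ]
S gF R [670.6  19.4  64. ]
S gB L [625.2 159.1  64. ]
S gB R [679.2 154.5  64. ]
S stopL [619.9 -74.8  32. ]
S stopR [651.2 -73.3  32. ]
S cap [643.1  32.6  38. ]
S tip [473.5 134.3  33. ]
S handle rear [ 487.2 -141.8   36. ]
S hsg [596.  175.7 110. ]
S hsg [688.8 154.6 110. ]
```

```bash
cat > fit.py <<'E'
from h import *
from scipy.optimize import least_squares
np.set_printoptions(precision=2,suppress=True)
t=eyes.camera("top");s=eyes.camera("side")
def W(p,l):
    c,q=np.cos(p[2]),np.sin(p[2]); return [p[0]+c*l[0]-q*l[1],p[1]+q*l[0]+c*l[1],l[2]]
# feeder: angle of x axis
F=[(t,T(72,62),(245,-45,110)),(t,T(232,72),(145,-45,110)),(t,T(220,220),(145,45,110)),(t,T(60,206),(245,45,110)),
(t,T(593,177),(None,-15,32)),(t,T(593,228),(None,15,32)),(s,S(388,105),(145,-45,110)),(s,S(268,110),(145,45,110)),(s,S(388,418),(None,15,32)),(s,S(437,411),(None,-15,32))]
def r(p):
    o=[]
    for c,px,l in F:
        l=[p[3] if l[0] is None else l[0],l[1],l[2]]
        o+=list(np.array(proj(c,W(p,l)))-px)
    return o
f=least_squares(r,[643,10,1.51,-85],loss="soft_l1");print("feeder,stop centre",f.x);print(np.array(r(f.x)).reshape(-1,2))
G=[(t,T(423,407),(120,-25,8)),(t,T(712,400),(-70,-25,8)),(t,T(715,473),(-70,25,8)),(t,T(424,484),(120,25,8))]
H=[(t,T(695,434),(-55,0,39)),(t,T(552,440),(35,0,39)),(t,T(268,447),(217,0,34)),(s,S(76,246),(216,0,34)),(s,S(200,512),(-55,0,36))]
res=lambda A:(lambda p:np.concatenate([np.array(proj(c,W(p,l)))-px for c,px,l in A]))
for n,A in(("cradle",G),("pick",H)):
    g=least_squares(res(A),[485,-90,1.57],loss="soft_l1");print(n,g.x);print(g.fun.reshape(-1,2))
    if n=="pick": pk=g.x
# overlays
ft=f.x
def draw(c,p,pts,col,img,k=4):
    q=[tuple(int(round(k*(a+.5)-.5)) for a in proj(c,W(p,l))) for l in pts]
    for a,b in zip(q,q[1:]): cv2.line(img,a,b,col,1)
out=[]
for c,(y0,y1,x0,x1) in((t,(120,210,248,370)),(s,(130,240,345,425))):
    k=6 if c is t else 5
    img=cv2.resize(c["img"],None,fx=k,fy=k,interpolation=cv2.INTER_CUBIC)
    for y in(-28,-8,8,28): draw(c,ft,[(0,y,62),(145,y,62)],(0,255,255),img,k)
    draw(c,ft,[(0,-28,0),(0,-28,62),(0,28,62),(0,28,0)],(255,0,255),img,k)
    for y in(-8,8): draw(c,ft,[(0,y,20),(-95,y,20)],(255,255,0),img,k)
    draw(c,ft,[(145,-45,0),(145,-45,110),(145,45,110),(245,45,110),(245,-45,110),(145,-45,110)],(255,0,255),img,k)
    draw(c,ft,[(ft[3]+a,b,32) for a,b in((4,-15),(4,15),(-4,15),(-4,-15),(4,-15))],(255,255,0),img,k)
    for x in(7,36,65,94,123): draw(c,ft,[(x,-8,66),(x,8,66)],(0,0,255),img,k)
    img=img[y0*k:y1*k,x0*k:x1*k];out.append(img)
cv2.imwrite("pics/ot.png",out[0]);cv2.imwrite("pics/os.png",out[1])
E
python3 fit.py
```

```text
feeder,stop centre [641.05   9.89   1.51 -84.7 ]
[[-0.38 -0.2 ]
 [ 0.31  0.6 ]
 [ 0.    0.22]
 [-0.83  0.2 ]
 [ 0.19  0.65]
 [-0.57 -0.36]
 [ 2.4   0.31]
 [-0.32  0.58]
 [ 0.22 -0.3 ]
 [ 0.15  0.57]]
cradle [484.78 -89.42   1.63]
[[-0.25  0.04]
 [ 0.11 -0.33]
 [ 0.11  0.36]
 [ 0.02 -0.07]]
pick [484.32 -86.64   1.62]
[[-0.3   0.17]
 [ 0.06 -0.21]
 [-0.13  0.13]
 [ 0.12  0.75]
 [ 0.01 -0.06]]
```

View pics/ot.png

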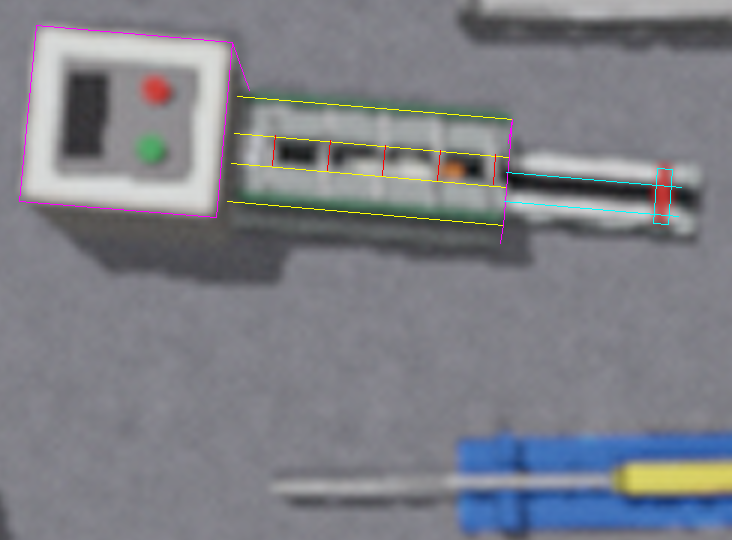

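View pics/os.png

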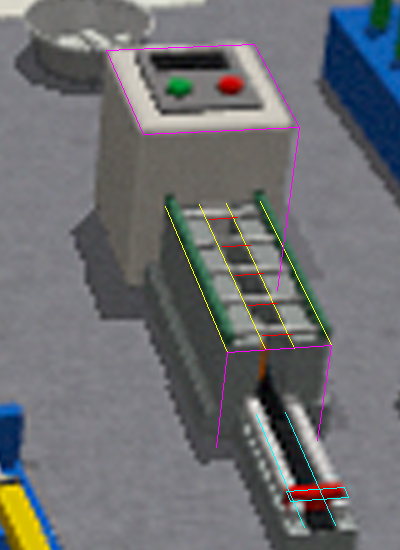

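```bash
cat >> h.py <<'E'
def go(x,y,z,deg):
    s=bot.read_state();R=np.array(s["orientation"]);p=np.array(s["tcp_pos"])
    a=np.degrees(np.arctan2(R[1,0],R[0,0]));w=np.radians(deg)
    c,q=np.cos(w),np.sin(w);Rt=np.array([[c,q,0],[q,-c,0],[0,0,-1]]).T
    Rt=np.array([[c,q,0],[q,-c,0],[0,0,-1]])
    rv=cv2.Rodrigues(R.T@Rt)[0].ravel()*180/np.pi
    d=np.array([x,y,z])-p
    print("t",s["time"],"tcp",p.round(1),"yaw",a.round(2),"F",s["contact_force"].round(1),"M",s["torque"].round(2),"w",round(s["width"],1),"grip",round(s["grip_force"],1))
    print("turn",rv.round(2),"shift now",(R.T@d).round(1),"shift after turn",(Rt.T@d).round(1))
E
cat > chk.py <<'E'
from h import *
t=eyes.camera("top")
p=[641.05,9.89,1.51]
O=lambda u,v:(248+(u+.5)/6-.5,120+(v+.5)/6-.5)
ux=np.array([np.cos(1.51),np.sin(1.51)]);uy=np.array([-ux[1],ux[0]])
for n,u,v,z in(("capfront",466,171,40),("capback",443,168,40),("whiteend",350,155,36),("shade",318,150,37)):
    d=atz(t,*O(u,v),z)[:2]-p[:2];print(n,d@ux,d@uy)
go(484.5,-87,100,92.9)
E
python3 chk.py
```

```text
capfront 21.643116188625488 -2.85363708010896
capback 34.02880478446715 -3.417850077209442
whiteend 84.38663441154912 -6.940886408553318
shade 101.66112101980401 -7.9807416089297085
t 0.35 tcp [268.9 619.1 199.5] yaw 156.52 F [ 0.7  0.3 -0.2] M [ 0.02  0.01 -0.03] w 85.3 grip 0.0
turn [-1.000e-02  1.000e-02  6.362e+01] shift now [-479.  -561.7   99.7] shift after turn [-716.1  179.6   99.5]
```

```bash
cat > g.py <<'E'
from h import *
np.set_printoptions(precision=3,suppress=True)
for n,(y0,y1,x0,x1) in(("top",(120,165,284,372)),("side",(160,245,365,425))):
    c=eyes.camera(n);i=c["img"].astype(float);b,g,r=i[...,0],i[...,1],i[...,2]
    def pts(m):
        w=np.zeros_like(m);w[y0:y1,x0:x1]=np.clip(m,0,None)[y0:y1,x0:x1];return w
    G=pts(g-np.maximum(r,b)-8)
    if n=="top":
        for lab,lo in(("U",0),("L",1)):
            cu=[];cv=[]
            for u in range(290,333):
                mid=144.5+(u-311)*.07
                col=G[:,u].copy();vs=np.arange(400)
                col[(vs<mid) if lo else (vs>=mid)]=0
                if col.sum()>8: cu.append(u);cv.append((col*vs).sum()/col.sum())
            P=np.array([atz(c,u,v,63)[:2] for u,v in zip(cu,cv)])
            k=np.polyfit(P[:,1],P[:,0],1);print(lab,"x at y=10",np.polyval(k,10),"slope",k[0],"y range",P[:,1].min(),P[:,1].max(),"rms",np.std(P[:,0]-np.polyval(k,P[:,1])))
    ora=pts((r-g-25)*((g-b)>12)); red=pts((r-g-40)*((g-b)<=25))
    vv,uu=np.mgrid[0:400,0:640]
    for lab,m,z in(("orange",ora,38),("red",red,31 if n=="top" else 29)):
        if m.sum()>0:
            u,v=(m*uu).sum()/m.sum(),(m*vv).sum()/m.sum();print(n,lab,u,v,m.sum(),atz(c,u,v,z)[:2])
E
python3 g.py
```

```text
U x at y=10 669.637271720612 slope 0.0594782447520385 y range 14.038912336995175 134.13551803068333 rms 0.2792340666334407
L x at y=10 616.4496563137742 slope 0.058081920452732576 y range 15.946742172089625 142.08344417340453 rms 0.38736641980496717
top orange 322.9297520661157 147.8801652892562 242.0 [646.07   38.772]
top red 357.8669467787115 151.89915966386553 1428.0 [637.093 -74.251]
side orange 406.4026073619632 223.96932515337423 1304.0 [634.551 -63.807]
side red 407.28673664122135 228.018606870229 4192.0 [636.189 -69.139]
```

Request:
play_rows:
  deltas: "0 0 9.1 0 0 0 0;0 0 9.1 0 0 0 0;0 0 9.1 0 0 0 0;0 0 9.1 0 0 0 0;0 0 9.1 0 0 0 0;0 0 9.1 0 0 0 0;0 0 9 0 0 0 0;0 0 0 -50 13 0 0;0 0 0 -50 13 0 0;0 0 0 -50 13 0 0;0 0 0 -50 13 0 0;0 0 0 -50 13 0 0;0 0 0 -50 13 0 0;0 0 0 -50 13 0 0;0 0 0 -50 13 0 0;0 0 0 -50 13 0 0;0 0 0 -50 13 0 0;0 0 0 -50 12 0 0;0 0 0 -50 12 0 0;0 0 0 -50 12 0 0"

```text
time: 2.95
tcp_pos: [468.0, -23.3, 200.0]
orientation: [[-0.051, 0.999, 0.001], [0.999, 0.051, -0.0], [-0.0, 0.001, -1.0]]
contact_force: [1.2, 0.4, 0.5]
width: 85.4
grip_force: 0.0
```

```bash
python3 -c "
from h import *
go(484.5,-87,100,92.9)"
```

```text
t 2.95 tcp [468.  -23.3 200. ] yaw 92.91 F [1.2 0.4 0.5] M [ 0.   -0.02  0.03] w 85.4 grip 0.0
turn [0.05 0.   0.01] shift now [-64.4  13.1 100. ] shift after turn [-64.4  13.2 100. ]
```

Request:
play_rows:
  deltas: "0 0 0 -32 6.6 50 0;0 0 0 -32.4 6.5 50 0;0 0 0 0 0 26 0;0 0 0 0 0 26 0;0 0 0 0 0 13 0;0 0 0 0 0 10 0;0 0 0 0 0 0 0"

```text
time: 3.82
tcp_pos: [484.2, -85.1, 24.7]
orientation: [[-0.051, 0.999, -0.0], [0.999, 0.051, 0.0], [0.0, -0.0, -1.0]]
contact_force: [-0.3, 0.2, 0.9]
width: 85.4
grip_force: 0.0
```

```bash
python3 -c "
from h import *
go(484.5,-87,22,92.9)
c=eyes.camera('side');i=c['img'][150:290,290:430];a=cv2.resize(i,None,fx=4,fy=4,interpolation=cv2.INTER_CUBIC)
cv2.imwrite('pics/g1.png',a)"
```

```text
t 3.825 tcp [484.2 -85.1  24.7] yaw 92.93 F [-0.3  0.2  0.9] M [ 0.    0.02 -0.04] w 85.4 grip 0.0
turn [-0.01 -0.    0.03] shift now [-1.9  0.2  2.7] shift after turn [-1.9  0.2  2.7]
```

View pics/g1.png

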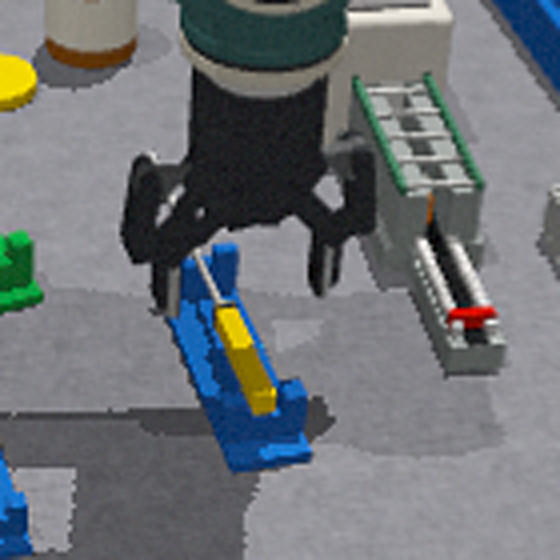

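Request:
play_rows:
  deltas: "0 0 0 -1.5 0.2 1.7 0;0 0 0 0 0 0 0.3;0 0 0 0 0 0 0.6;0 0 0 0 0 0 1;0 0 0 0 0 0 1;0 0 0 0 0 0 1;0 0 0 0 0 0 1;0 0 0 0 0 0 1;0 0 0 0 0 0 1"

```text
time: 5.0
tcp_pos: [484.5, -86.7, 23.0]
orientation: [[-0.051, 0.999, -0.0], [0.999, 0.051, -0.0], [-0.0, -0.0, -1.0]]
contact_force: [0.1, 0.8, 0.5]
width: 0.1
grip_force: 0.0
```

```bash
python3 -c "
from h import *
go(484.5,-87,22,92.9)"
```

```text
t 5.0 tcp [484.5 -86.7  23. ] yaw 92.92 F [0.1 0.8 0.5] M [-0.   -0.01  0.06] w 0.1 grip 0.0
turn [-0.    0.    0.02] shift now [-0.3  0.   1. ] shift after turn [-0.3  0.   1. ]
```

```bash
python3 -c "
from h import *
c=eyes.camera('side');t=eyes.camera('top')
a=cv2.resize(c['img'][170:260,300:400],None,fx=4,fy=4,interpolation=cv2.INTER_CUBIC)
b=cv2.resize(t['img'][170:260,285:385],None,fx=4,fy=4,interpolation=cv2.INTER_CUBIC)
cv2.imwrite('pics/g2.png',np.hstack([a,b]))
for z in (15,23,34): print(z,(np.array(proj(c,[484.5,-86.7,z]))-[300,170])*4)
"
```

```text
15 [200.0794894  293.72852602]
23 [200.78251666 283.64943076]
34 [201.75792699 269.65657851]
```

View pics/g2.png

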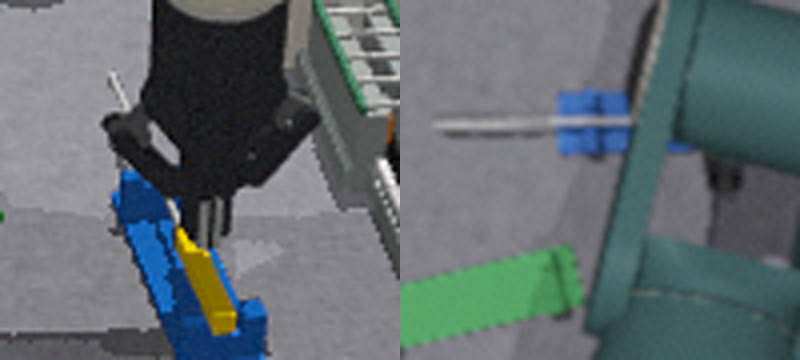

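```bash
python3 -c "
from h import *
c=eyes.camera('side')
for z in (15,35,50,65): print(z,atz(c,300+212/4,170+246/4,z).round(1))
s=bot.read_state();print(s['joint_pos'].round(3),s['width'],s['tcp_pos'],s['tau'].round(1))
"
```

```text
15 [502.9 -42.8  15. ]
35 [495.8 -66.8  35. ]
50 [490.4 -84.8  50. ]
65 [ 485.1 -102.8   65. ]
[-0.229 -0.184  2.027  0.     1.298 -0.28 ] 0.10222831418159326 [484.50340588 -86.71284176  23.02448621] [  0.  -43.  -58.6  -0.    0.    0. ]
```

```bash
python3 -c "
from h import *
c=eyes.camera('side')
for z in (180,192,200,211,225,240): print(z,np.round(proj(c,[268.9,619,z]),1))
i=cv2.imread('pics/side0.png');print((i[40:80,220:256].max(2)<60).any(1).nonzero()[0]+40)
i=c['img'];m=(i[200:250,330:370].max(2)<75)
print('\n'.join(''.join('#' if x else ('y' if (p[2]>120 and p[0]<80) else '.') for x,p in zip(r,q)) for r,q in zip(m,i[200:250,330:370])))
"
```

```text
180 [240.7  78.7]
192 [240.4  75.3]
200 [240.2  73. ]
211 [240.   69.8]
225 [239.7  65.7]
240 [239.3  61.3]
[40 41 42 43 44 45 46 47 48 49 50 51 52 53 54 55 56 57 58 59 60 61 62]
#######..###############################
#######...##############################
#######...##############################
########...#############################
########....############################
#######......###########################
########......##########################
#########......#########################
##########.....#########################
.##########....#########################
..##########...#########################
...###########.#########################
....###################################.
.....#################################..
......###############################...
.......#############################....
........#######################..##.....
.........####################...........
..........###################...........
...........###.#########.###............
...............#########..##............
...............#####..##..##............
...............####
[... 428 characters left out ...]
...
...............yyyyyyy..................
...#...........yyyyyyyy.................
...#............yyyyyyy.................
................yyyyyyy.................
.................yyyyyyy................
.................yyyyyyy................
.....#............yyyyyyy...............
.....#............yyyyyyy...............
..................yyyyyyyy..............
...................yyyyyyy..............
...................yyyyyyyy.............
.......#............yyyyyyy.............
.......#............yyyyyyyy............
........#............yyyyyyy............
.....................y.yyyyyy...........
......................yyyyyyy...........
.........#............yyyyyyy...........
```

Request:
play_rows:
  deltas: "0 0 0 0 0 0 0;0 0 0 0 0 0 0;0 0 0 0 0 0 0;0 0 0 0 0 0 0;0 0 0 0 0 0 0;0 0 0 0 0 0 0;0 0 0 0 0 4 0;0 0 0 0 0 4 0;0 0 0 0 0 4 0;0 0 0 0 0 0 0"

```text
time: 6.45
tcp_pos: [484.2, -86.7, 10.5]
orientation: [[-0.051, 0.999, -0.001], [0.999, 0.051, 0.0], [0.0, -0.001, -1.0]]
contact_force: [0.1, 0.1, -0.5]
width: 85.2
grip_force: 0.0
```

```bash
cat > asc.py <<'E'
from h import *
import sys
def asc(n,y0,y1,x0,x1):
    c=eyes.camera(n);i=c['img'][y0:y1,x0:x1].astype(int)
    print(n,y0,x0)
    for k,q in enumerate(i):
        print("%3d "%(y0+k)+''.join('y' if (p[2]>120 and p[0]<80 and p[1]>90) else 'r' if p[2]-p[1]>50 else 'b' if p[0]-p[2]>50 else '#' if p.max()<70 else '+' if p.max()<120 else '.' for p in q))
    return c
E
python3 -c "
from asc import *
go(484.5,-87,22,92.9)
c=asc('side',195,250,318,390)
for z in (0,15,30,45,60):print(z,np.round(proj(c,[484.5+45,-87,z]),1),np.round(proj(c,[484.5-45,-87,z]),1))
"
```

```text
t 6.45 tcp [484.2 -86.7  10.5] yaw 92.92 F [ 0.1  0.1 -0.5] M [ 0.    0.04 -0.01] w 85.2 grip 0.0
turn [-0.04 -0.01  0.02] shift now [ -0.4   0.2 -11.5] shift after turn [ -0.4   0.2 -11.5]
side 195 318
195 .....+####........################################################++++#+
196 .....#####+++..+++################################################+++++#
197 .....################################################+.+##########+++++#
198 .....################################################...##########++++++
199 ....+###############################################+...+##+######++++++
200 ....################################################.....+########++++++
201 ....###############################################......+########++++++
202 ....###########+..################################.......+########++++++
203 ....###########+..################################........########++++++
204 ....##########+..##################################.......########++++++
205 ...+##########..####################################+.....########++++++
206 ...#########++.###############################
[... 2791 characters left out ...]
.......
243 ...................+bbbbbbbbbbbyyyyyyyybb...............................
244 ...................#bbbbbbbbbbb+yyyyyyybbb...++.........................
245 ...................#+bbbbbbbbbbbyyyyyyyybbbbbbbb........................
246 ....................+bbbbbbbbbbb+yyyyyyybbbbbbbb........................
247 .....................bbbbbbbbbbb+yyyyyyyybbbbbbbb.......................
248 .....................+bbbbbbbbbbb+yyyyyyy+bbbbbbb.+#+...................
249 .....................#bbbbbbbbbbb+yyyyyyy+bbbbbbb+###+..................
0 [367.4 246.1] [331.8 250.2]
15 [367.8 241.5] [332.  245.5]
30 [368.3 236.8] [332.2 240.8]
45 [368.8 232. ] [332.4 236. ]
60 [369.2 227.1] [332.6 231.1]
```

```bash
python3 -c "
import asc
from asc import *
c=eyes.camera('side')
img=cv2.imread('pics/side0.png')
class E:
    def camera(s,n): return dict(c,img=img)
asc.eyes=E();asc.asc('side',25,75,215,262)
y=np.array([.398,.917,0])*45
for lab,o in(('none',[0,0,0]),('dz35',[0,0,35]),('B',[18,44,0])):
    P=np.array([268.9,619,205])+o;print(lab,np.round(proj(c,P+y),1),np.round(proj(c,P-y),1))
"
```

```text
Traceback (most recent call last):
AttributeError: 'function' object has no attribute 'asc'
```

```bash
python3 -c "
import asc as A
from h import *
c=eyes.camera('side')
img=cv2.imread('pics/side0.png')
class E:
    def camera(s,n): return dict(c,img=img)
A.eyes=E();A.asc('side',25,75,215,262)
y=np.array([.398,.917,0])*45
for lab,o in(('none',[0,0,0]),('dz35',[0,0,35]),('B',[18,44,0])):
    P=np.array([268.9,619,205])+o;print(lab,np.round(proj(c,P+y),1),np.round(proj(c,P-y),1))
"
```

```text
side 25 215
 25 ++++++++++#######################++++++++++++++
 26 ++++++++++++#####################++++++++++++++
 27 ++++++++++++++###################++++++++++++++
 28 +++++++++++++++###################+++++++++++++
 29 +++++++++++++++###################+++++++++++++
 30 +++++++++++++++###################+++++++++++++
 31 +++++++++++++++###################+++++++++++++
 32 +++++++++++++++###################+++++++++++++
 33 +++++++++++#######################+++++++++++++
 34 ++++++++++########################+++++++++++++
 35 ++++++++++########################+++++++++++++
 36 ++++++++++########################+++++++++++++
 37 ++++++++++########################+++++++++++++
 38 +++++++++++########################++++++++++++
 39 +++++++++++########################++++++++++++
 40 +++++++++++#######################+++++++++++++
 41 +++++++++++######################++++++++++++++
 42 +++++++++++######################++++++++++++++
 43 +++++++++++#####################+++++++++++++++
 44 +++++++++++##############+######+++++++++++++++
 45 +++++++++++#####################++++++++++++
[... 907 characters left out ...]
++####++++++++++++++++++++++++++
 64 +++++++++++++++++++++++++++++++++++++++++++++++
 65 +++++++++++++++++++++++++++++++++++++++++++++++
 66 +++++++++++++++++++++++++++++++++++++++++++++++
 67 +++++++++++++++++++++++++++++++++++++++++++++++
 68 +++++++++++++++++++++++++++++++++++++++++++++++
 69 ++++++++++++++++++++++++++++++++++.............
 70 +++++++++++++++++++++++++++++++++..............
 71 +++++++++++++++++++++++++++++++++..............
 72 +++++++++++++++++++++++++++++++++..............
 73 +++++++++++++++++++++++++++++++++..............
 74 +++++++++++++++++++++++++++++++++..............
none [244.8  67.1] [235.2  76.2]
dz35 [244.1  57.1] [234.3  65.8]
B [249.3  62.6] [240.1  71.3]
```

Request:
play_rows:
  deltas: "0 0 0 0 0 5 0;0 0 0 0 0 5 0;0 0 0 0 0 5 0;0 0 0 0 0 5 0;0 0 0 0 0 2.5 0;0 0 0 0 0 0 0.4"

```text
time: 7.35
tcp_pos: [484.4, -86.7, -11.7]
orientation: [[-0.051, 0.999, -0.0], [0.999, 0.051, 0.0], [0.0, -0.0, -1.0]]
contact_force: [0.5, 0.1, -0.2]
width: 69.9
grip_force: 0.0
```

Request:
play_rows:
  deltas: "0 0 0 0 0 0 0.7;0 0 0 0 0 0 0.8;0 0 0 0 0 0 1;0 0 0 0 0 0 1;0 0 0 0 0 0 1;0 0 0 0 0 0 1;0 0 0 0 0 0 1;0 0 0 0 0 0 1"

```text
time: 8.35
tcp_pos: [484.7, -86.8, -11.2]
orientation: [[-0.051, 0.999, 0.001], [0.999, 0.051, -0.0], [-0.0, 0.001, -1.0]]
contact_force: [-0.0, 0.3, 6.1]
width: 13.2
grip_force: 59.0
```

```bash
python3 -c "
from asc import *
go(484.5,-87,-12,92.9)
c=asc('side',215,250,325,375)
"
```

```text
t 8.35 tcp [484.7 -86.8 -11.2] yaw 92.92 F [-0.   0.3  6.1] M [ 0.03 -0.04  0.03] w 13.2 grip 59.0
turn [0.03 0.01 0.02] shift now [-0.2 -0.2  0.8] shift after turn [-0.2 -0.2  0.8]
side 215 325
215 .+#########bbb++######################+###########
216 .+#########bbbb.+#####################+###########
217 ..########+bbbb+.####################+############
218 ..+########bbbbb.################################+
219 ...#########bbbb+##########++###################+.
220 ...b########bbbbb#########..+##################+..
221 ..++b########bbbb#########..###################...
222 ...+b#########bbb#########..##################+...
223 ....+b####################..#################+....
224 ....+bb###################..+###############+.....
225 ....#bbb#################b..+###############+.....
226 ....#+bbb################b.+###############.......
227 ..++++bbbb##############+bb###########+###+.......
228 ...##+bbbbb#############+.b#########+.............
229 ......+bbbbb############yybb########..............
230 ......#bbbbb############yy.b#######...............
231 .......+bbbbb##bb####
[... 319 characters left out ...]
bbbbbbb#####++#yyyy+++##+...............
238 ..........+bbbbbb#####+++yyyyy++##................
239 ..........#bbbbbbb###++++yyyyy++##................
240 ..........#+bbbbbb###++++yyyyyy+b.................
241 ...........+bbbbbbb##++++.yyyyy+b.................
242 ............bbbbbbbb++++yyyyyyyybb................
243 ............+bbbbbbbb++++y.yyyyybb................
244 ............#bbbbbbbbbbbbyyyyyyyybb....b..........
245 ............#+bbbbbbbbbbb+yyyyyyy#bbbbbbb.........
246 .............+bbbbbbbbbbbbyyyyyyyybbbbbbb.........
247 ..............bbbbbbbbbbbb+yyyyyyy+bbbbbbb........
248 ..............+bbbbbbbbbbbbyyyyyyyybbbbbbb........
249 ....++...+....#bbbbbbbbbbbb+yyyyyy+bbbbbbb........
```

Request:
play_rows:
  deltas: "0 0 0 0 0 -2 1;0 0 0 0 0 -8 1;0 0 0 0 0 -12 1;0 0 0 0 0 -14 1;0 0 0 0 0 -14 1;0 0 0 0 0 -10 1;0 0 0 0 0 0 1;0 0 0 0 0 0 1"

```text
time: 9.4
tcp_pos: [484.2, -86.7, 48.1]
orientation: [[-0.051, 0.999, -0.001], [0.999, 0.051, 0.0], [0.0, -0.001, -1.0]]
contact_force: [0.0, 0.1, -1.3]
width: 12.9
grip_force: 58.4
```

```bash
python3 -c "
from asc import *
go(629,-214.6,34,86.64)
i=cv2.imread('pics/top0.png').astype(int);t=eyes.camera('top')
print('burner foot',atz(t,431,147,6),'tube',atz(t,440,140,120),'knob',atz(t,444,133,100))
asc('top',185,215,280,345)
"
```

```text
t 9.4 tcp [484.2 -86.7  48.1] yaw 92.92 F [ 0.   0.1 -1.3] M [-0.06 -0.07  0.  ] w 12.9 grip 58.4
turn [-0.03 -0.01  6.28] shift now [-135.2  138.1   14. ] shift after turn [-119.2  152.    14.1]
burner foot [ 663.84486196 -316.59565477    6.        ] tube [ 663.01553944 -312.9690906   120.        ] knob [ 689.33944142 -330.82751546  100.        ]
top 185 280
185 ......................................................++++++..++#
186 ......................................................++++....+##
187 .....................................................++.+....++##
188 .....................................................++.+...+++##
189 .....................................................++++....+###
190 ....................................................++++++..++###
191 .........................................................++.++###
192 ........................++++......+..+++...........bbb.......+###
193 .............................................bbbbbbbbbbbbbbbbb+##
194 ............................................bbbbbbbbbbbbbbbbbbb#+
195 ..................................
[... 661 characters left out ...]

205 ............................................bbbbbbbbbbbbbbbbbb+++
206 .....................+..+..+.........++...++.bbbbbbbbbbbbbbbbb#++
207 .....................+++++++++++++++++++++++.bbbbbbbbbbbbbbbbb+++
208 ......................+.++++.....++..........bbbbb.++b+++...+++++
209 ..................................................++++#++++++++++
210 ...................................................+++++++.++#+++
211 .........................................................+.++#+++
212 ..................................................+.......+++++++
213 ..................................................+......++++++++
214 .................................................+.........++++++
```

Request:
play_rows:
  deltas: "0 0 3.2 0 0 0 1;0 0 3.1 0 0 0 1;0 0 0 -14 19 0 1;0 0 0 -15 19 0 1;0 0 0 -15 19 0 1;0 0 0 -15 19 0 1;0 0 0 -15 19 0 1;0 0 0 -15 19 0 1;0 0 0 -15 19 0 1;0 0 0 -15 19 0 1;0 0 0 0 0 0 1;0 0 0 0 0 0 1"

```text
time: 11.0
tcp_pos: [628.7, -214.2, 47.9]
orientation: [[0.059, 0.998, -0.001], [0.998, -0.059, 0.0], [0.0, -0.001, -1.0]]
contact_force: [0.2, 0.2, -0.1]
width: 12.7
grip_force: 58.6
```

```bash
python3 -c "
from asc import *
go(629,-214.6,12,86.64)
c=asc('top',125,170,284,372)
t=c;i=cv2.resize(t['img'][120:175,280:380],None,fx=8,fy=8,interpolation=cv2.INTER_CUBIC);cv2.imwrite('pics/a1.png',i)
"
```

```text
t 11.0 tcp [ 628.7 -214.2   47.9] yaw 86.62 F [ 0.2  0.2 -0.1] M [-0.08 -0.03  0.01] w 12.7 grip 58.6
turn [-0.06 -0.02 -0.02] shift now [-0.4  0.3 35.9] shift after turn [-0.4  0.3 35.9]
top 125 284
125 ..+......................................+++++++++++++++++++++++++++++++++++++++++++++++
126 ..++......................................++++++++++++++++++++++++++++++++++++++++++++++
127 ...........................................+++++++++++++++++++++++++++++++++++++++++++++
128 ....................................................................++++....++++++++++++
129 ........................................................................................
130 ...+....................................................................................
131 ...+....................................................................................
132 ..+++...................................................................................
133 ..+++...................................................................................
134 ..+++......................................................
[... 2584 characters left out ...]
++++++++++++++............................+......
163 ++++++++++++....................+++++++++++++++++++++...................................
164 +++++++++++...................................++++++....................................
165 +++++++++++.............................................................................
166 +++++++++++.............................................................................
167 ++++++++++..............................................................................
168 ........................................................................................
169 ........................................................................................
```

View pics/a1.png

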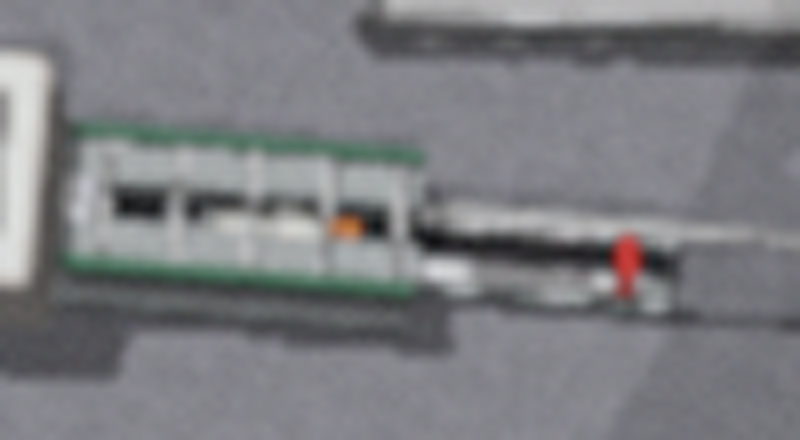

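```bash
python3 -c "
from h import *
t=eyes.camera('top')
O=lambda u,v:(280+(u+.5)/8-.5,120+(v+.5)/8-.5)
for u,a,b in((140,190,216),(290,198,240),(370,207,238)): print('slit',u,[atz(t,*O(u,v),62)[:2].round(1) for v in(a,b)])
print('model centre x at y: ',[(y,642.8+.0588*(y-10)) for y in(50,90)])
for y in(0,-50,-100):
    X=[628.7+.059*(y+214.2),y,92.1]; p=np.array(proj(t,X)); print(y,p.round(2),((p-[280,120]+.5)*8-.5).round(1))
g=t['img'].astype(float).mean(2)
for u in (346,350,366,370,374,378): print(u,g[138:156,u].round())
"
```

```text
slit 140 [array([654. , 120.7]), array([643.7, 120.4])]
slit 290 [array([652.3,  61.5]), array([635.6,  61.1])]
slit 370 [array([649.5,  29.9]), array([637.2,  29.6])]
model centre x at y:  [(50, 645.1519999999999), (90, 647.5039999999999)]
0 [335.58 146.39] [448.1 214.6]
-50 [351.8  147.73] [577.9 225.3]
-100 [368.03 149.08] [707.7 236.1]
346 [139. 137. 134. 133. 134. 130. 118. 119. 158. 181. 157. 109.  59.  40.
  82. 153. 180. 146.]
350 [139. 140. 139. 132. 129. 129. 124. 126. 147. 169. 173. 158.  90.  40.
  63. 110. 143. 145.]
366 [134. 137. 140. 138. 135. 129. 126. 122. 119. 125. 155. 161. 122. 112.
 116. 120. 118. 117.]
370 [119. 120. 121. 118. 120. 120. 123. 120. 121. 124. 149. 156. 125. 109.
 116. 118. 118. 114.]
374 [119. 118. 121. 120. 119. 123. 119. 117. 119. 120. 131. 138. 122. 119.
 119. 123. 118. 117.]
378 [117. 121. 128. 128. 121. 118. 119. 119. 115. 115. 124. 139. 139. 117.
 116. 118. 117. 114.]
```

Request:
play_rows:
  deltas: "0 0 0 0 -2 6 1;0 0 0 0 0 10 1;0 0 0 0 0 10 1;0 0 0 0 0 7 1;0 0 0 0 0 3 1;0 0 0 0 0 0 1;0 0 0 0 0 0 1"

```text
time: 11.98
tcp_pos: [627.4, -214.4, 12.9]
orientation: [[0.059, 0.998, 0.0], [0.998, -0.059, -0.0], [-0.0, 0.0, -1.0]]
contact_force: [-0.2, 0.1, -1.1]
width: 12.7
grip_force: 58.6
```

```bash
python3 -c "
from h import *
go(626.7,-214.6,11.3,86.64)
s=bot.read_state();z=s['tcp_pos'][2]+44.2;p=s['tcp_pos']
c=eyes.camera('side');t=eyes.camera('top')
u=np.array([.0588,.998])
for x in(40,120,180,215): 
    X=[*(p[:2]+u*x),z]; print(x,np.round(X,1),np.round(proj(c,X),1),np.round(proj(t,X),1))
X[2]-=11.5;print('toe',np.round(proj(c,X),1))
a=cv2.resize(c['img'][185:250,370:430],None,fx=8,fy=8,interpolation=cv2.INTER_CUBIC)
b=cv2.resize(t['img'][140:162,300:340],None,fx=7,fy=7,interpolation=cv2.INTER_CUBIC)
o=np.zeros((520,770,3),np.uint8);o[:,:480]=a;o[:154,485:765]=b
cv2.imwrite('pics/b1.png',o)
"
```

```text
t 11.975 tcp [ 627.4 -214.4   12.9] yaw 86.62 F [-0.2  0.1 -1.1] M [-0.04  0.01  0.  ] w 12.7 grip 58.6
turn [ 0.03  0.01 -0.02] shift now [-0.2 -0.7  1.6] shift after turn [-0.2 -0.7  1.6]
40 [ 629.8 -174.5   57.1] [421.3 246.8] [390.3 153.5]
120 [634.5 -94.7  57.1] [411.5 225.5] [365.1 151.4]
180 [638.  -34.8  57.1] [404.8 211. ] [346.1 149.8]
215 [6.40e+02 1.00e-01 5.71e+01] [401.1 203. ] [335.1 148.9]
toe [400.6 206.6]
```

View pics/b1.png

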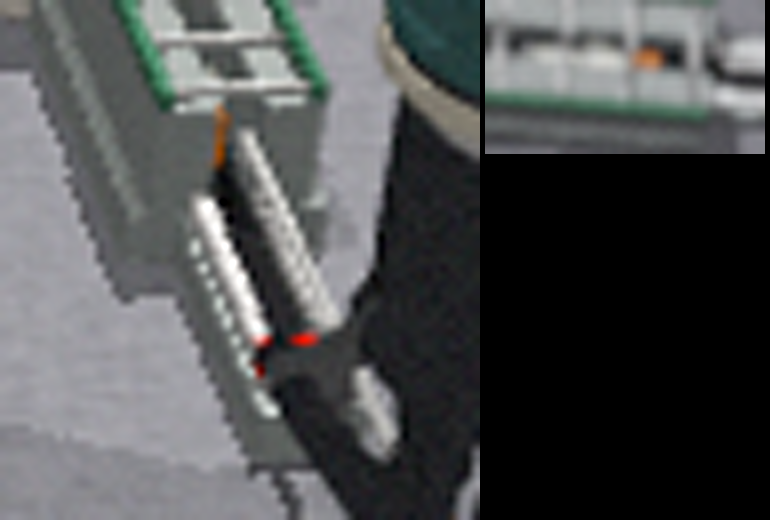

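```bash
python3 -c "
from h import *
c=eyes.camera('side');t=eyes.camera('top');np.save('t_out.npy',t['img'])
g=c['img'].astype(int).mean(2).astype(int)
for v in range(198,226): print(v,g[v,393:416])
g=t['img'].astype(int).mean(2).astype(int)
print('top cols')
for v in range(144,158): print(v,g[v,328:368:1])
go(626.7,-214.6,11.3,86.64)
"
```

```text
198 [168 170 174 171 126  79  82  89  83  72  98 129 107 107 106  92  93 109
 161 159 155 152 156]
199 [102  99 101 103 108  81  83  84  81  76  88  90  89  92  90  90  91 122
 160 157 161 160 159]
200 [ 91  88  89  92  87  73  82  82  82  80  91  88  91  95  90  89  92 122
 160 156 158 158 158]
201 [ 93  93  92  94  76  73  98 149 144  80  88  92  93  94  93  91 100 136
 159 160 164 160 159]
202 [ 91  93  95  94  81  73  99 167 209  80  93  92  91  93  93  90 106 151
 162 160 163 164 161]
203 [ 95  90  95  93  71  51  86 136 200 140  86  92  94  92  91  89 107 151
 163 158 157 157 153]
204 [ 93  93  97  95  68  47  95 122 184 206  85  93  91  92  89  90 113 166
 162 164 160 158 160]
205 [ 93  92  92  87  43  26  70 105 131 201 138  84  89  94  90  88 102 151
 162 162 163 162 158]
206 [ 93  96  93  72  20  26  62  85 107 190 210  81  89  91  92  93 112 144
 147 162 164 163 160]
207 [ 92  93  95  66  17  17  46  88  77 140 204 135  85  92  93  96 123 153
 168 162 165 163 160]
208 [ 87  89  86  45  16  19  20  63  87 122 191 207  84  87  89  96 136 153
 150 164 159 163 161]
209 [ 97 13
[... 3522 characters left out ...]
6 117]
155 [115 112 117 118 110 117 132 148 165 171 170 169 168 174 181 183 183 191
 197 198 198 195 194 197 202 200 189 168 144 115 122 156 158 127  91  79
  93 109 117 118]
156 [ 81  86  87  88  80  76  82 110 139 152 148 136 114 112 115 116 123 131
 139 152 164 171 169 173 181 181 174 169 149 115 125 163 176 160 140 120
 107 116 119 118]
157 [ 63  67  69  69  72  75  76  84  96 101 102  91  77  75  71  73  81  96
 107 119 140 151 151 151 152 138 120 116 108 100 101 117 146 163 166 139
 104 104 106  99]
t 12.175 tcp [ 627.3 -214.4   12.8] yaw 86.62 F [ 0.2  0.2 -1. ] M [-0.06 -0.01 -0.03] w 12.7 grip 58.6
turn [ 0.02  0.01 -0.02] shift now [-0.2 -0.6  1.5] shift after turn [-0.2 -0.6  1.5]
```

Request:
play_rows:
  deltas: "0 0 0 0 -2 1.5 1;0 0 0 0 0 0 1;0 0 0 8 0 0 1;0 0 0 8 0 0 1;0 0 0 8 0 0 1;0 0 0 6 0 0 1;0 0 0 0 0 0 1"

```text
time: 13.05
tcp_pos: [627.1, -183.8, 11.1]
orientation: [[0.058, 0.998, 0.0], [0.998, -0.058, 0.0], [0.0, 0.0, -1.0]]
contact_force: [-0.1, -0.1, -0.8]
width: 12.3
grip_force: 58.6
```

```bash
cat > d.py <<'E'
from h import *
go(626.7,-114.6,11.3,86.64)
t=eyes.camera('top');o=np.load('t_out.npy').astype(int).mean(2)
g=t['img'].astype(int).mean(2)
d=(g-o).astype(int)
print('cols 288..340')
for v in range(140,153): print(v,' '.join('%3d'%x for x in d[v,288:340]))
E
python3 d.py
```

```text
t 13.05 tcp [ 627.1 -183.8   11.1] yaw 86.66 F [-0.1 -0.1 -0.8] M [-0.04  0.01  0.01] w 12.3 grip 58.6
turn [ 0.   -0.    0.02] shift now [69.  -4.4 -0.2] shift after turn [69.  -4.4 -0.2]
cols 288..340
140  -1  -1   1  -2   1  -2   0   0   0  -2   2  -2  -4  -1   0  -1   0   1   0  -1   0  -1   0   0   1   0   0   0   0   0   0   1  -1  -3  -3  -1   0  -2   2   1  -3   0  -2  -2  -2  -1  -1  -2   1  -3  -3  -2
141   0   0   1   0  -1  -1  -1  -1  -2  -1   0  -1   0   1  -1   0   0  -1   0  -1   0   1  -2   0  -3  -1   0  -5  -1   0  -1  -1   0  -3  -2  -1   0  -1  -1  -1  -2   0  -2   0   0  -1   0   2   1   0   0  -3
142   1  -1  -1   1  -1   0   1   0   1  -1   0   0   0   0   0  -2   0  -3   0   0  -1   0  -1   1   0  -1  -1   0   0   0  -1   1  -3   1  -1   0   0  -1  -2  -2  -2   3   0   0  -2   0  -2  -1   3   2  -3   0
143   1   0  -1  -2  -3   0   0  -1   1   1   0   0   0   4  -3  -2   1   0   0   0  -1   2  -3  -2  -1  -3   1   0  -1  -1  -1   0  -1   0  -1   0  -1   2  -2   0  -1  -1  -1  -2   1  -1  -3  -2  -1  -1  -3  -1
144  -2   1  -1   0  -1   0   0  -2   0   0  -1  
[... 1158 characters left out ...]
  20  63  86  96  69  26  11  44  94  72   1 -24 -25 -22 -25 -23
150   2  -1  -4   1   1   0   0   0  -2   0  -2  -1   0  -3   0  -2   2   0  -1  -3  -1   0   0   0  -1  -1   0  -2  -2  -1   0  -1  -2   1  -2  -1   1  11  15  20  18   9   5  20  52  91  69  54  55  51  45  46
151  -1  -1   2   0  -2   0   0  -1   1  -1   0  -2   0  -1   0   0  -1   0   1   2   0  -1  -1   1   0   0  -2   0   0   0  -1   0   1   0  -1  -2   0  -1  -5  -3  -4  -2  -2  -5   2   7   9  20  37  43  44  44
152   2   0   2   1  -2   0  -1  -3   1   1   0  -1   3   0  -3  -2  -1  -2  -2  -1  -1   0  -1  -1   2  -2   1  -2   0   0   1   0  -1  -1  -1   0  -2  -1  -2  -1  -1   0  -3  -7 -21 -39 -48 -28  -5   1  -3   0
```

```bash
python3 -c "
from h import *
t=eyes.camera('top')
print('tip end',atz(t,324.6,148.4,57)); print('shank c',atz(t,327,148.5,57.5))
print('lane c at that y',641.9+.0588*(25))
"
```

```text
tip end [640.91128751  33.46120444  57.        ]
shank c [640.68380262  25.86657658  57.5       ]
lane c at that y 643.37
```

Request:
play_rows:
  deltas: "0 0 0 4 1.4 0 1;0 0 0 4 0 0 1;0 0 0 4 0 0 1;0 0 0 4 0 0 1;0 0 0 6 0 0 1;0 0 0 6 0 0 1;0 0 0 0 0 0 1"

```text
time: 14.02
tcp_pos: [630.1, -155.9, 11.0]
orientation: [[0.058, 0.998, 0.0], [0.998, -0.058, 0.0], [0.0, 0.0, -1.0]]
contact_force: [0.6, -0.1, -1.0]
width: 13.2
grip_force: 58.6
```

Request:
play_rows:
  deltas: "0 0 0 6 0 0 1;0 0 0 6 0 0 1;0 0 0 6 0 0 1;0 0 0 6 0 0 1;0 0 0 6 0 0 1;0 0 0 4 0 0 1;0 0 0 0 0 0 1"

```text
time: 14.9
tcp_pos: [632.0, -122.2, 11.0]
orientation: [[0.059, 0.998, -0.0], [0.998, -0.059, -0.0], [-0.0, -0.0, -1.0]]
contact_force: [0.3, -0.4, -0.7]
width: 12.6
grip_force: 58.6
```

```bash
python3 d.py
```

```text
t 14.9 tcp [ 632.  -122.2   11. ] yaw 86.64 F [ 0.3 -0.4 -0.7] M [-0.07 -0.04 -0.01] w 12.6 grip 58.6
turn [-0.  0.  0.] shift now [ 7.3 -5.8 -0.3] shift after turn [ 7.3 -5.8 -0.3]
cols 288..340
140  -2  -1   0   0   0  -4   0  -1  -1  -2   0   0  -3  -1  -2   0  -2   1  -2   1  -4  -1   0  -2   1  -1   0  -1  -2  -2  -2  -1   0  -2  -1   0  -2   0   0   0  -2   0  -4  -2  -2  -2   0  -2   0  -2  -4  -2
141   1  -1   0   0  -1  -3   0  -1  -3   0  -4  -2   0  -2  -2  -1   0  -1  -1  -2  -3   1  -2   1  -3   1  -2  -4   1  -2  -1  -1  -1  -2  -3  -2  -2  -1  -1  -1  -2  -1  -3   0  -2  -1   0  -1  -2  -2   0  -4
142  -1  -1  -2   0  -1  -1  -1   0  -1   0   0   0  -1   0  -2  -2  -3  -3  -2   0  -1  -2  -2  -1  -2   0  -1   0   1  -1   0   0  -3   0  -1   0  -1  -1  -3  -2  -3   0  -2   0   0  -1   1   0   1  -1  -2  -2
143   0   0  -3  -2  -2   0   2  -2   0   0   2  -1  -2   1  -3  -1   0  -1  -1  -1   0  -1  -3   0  -2  -2  -3  -1  -3  -1   0  -2   0  -1  -4   0  -1   0  -2  -2  -2  -1  -1  -2   1  -8  -1  -1  -4  -2  -3   0
144  -1   1  -1  -1  -1  -3   1  -1  -1  -2  -3   1  -2 
[... 1151 characters left out ...]
   0  29  52  76  59  19  14  62 123  95  28   4   3 -12 -31 -27
150   1  -3  -3   1   0  -1  -1   1  -1  -1  -2   0  -1  -1  -2  -3   1  -2   0  -2  -3  -1  -1   0   1   1   1  -2  -1  -3  -4  -5  -3  -1  -7 -10  -7  -1   1   7   7   2  -2  12  32  50  21  10  14   8   0  15
151  -2  -3   2  -1  -3   0  -1  -2   0   0  -2  -1   0  -2   1  -3  -1  -1   0   2  -1  -1  -1  -2  -2   2  -1  -2   1   0  -1  -2   0   0   0  -4  -1  -3  -6  -3  -4  -2  -6  -6  -6  -2  -1  -3   2   8  10  18
152   0   0   0   0  -3  -1  -2   0   0   0  -2  -1   1  -1  -2  -1  -1  -2   0  -1  -2  -1   0   0   2  -1   0  -1   0   0   2  -1  -1  -2  -2   1  -2  -2   0   0  -1   0   0   0  -1  -6  -5  -2  -4  -1  -2  -2
```

Request:
play_rows:
  deltas: "0 0 0 4 0 0 1;0 0 0 3.8 0 0 1;0 0 0 0 0 1 1;0 0 0 0 0 1 1;0 0 0 0 0 0.5 1;0 0 0 0 0 0 1"

```text
time: 15.7
tcp_pos: [632.5, -114.8, 8.4]
orientation: [[0.059, 0.998, -0.0], [0.998, -0.059, -0.0], [-0.0, -0.0, -1.0]]
contact_force: [0.2, -0.2, -0.6]
width: 12.9
grip_force: 58.6
```

Request:
play_rows:
  deltas: "0 0 0 0 0 0.8 1;0 0 0 0 0 0.8 1;0 0 0 0 0 0 1"

```text
time: 16.08
tcp_pos: [632.5, -114.7, 6.8]
orientation: [[0.059, 0.998, -0.0], [0.998, -0.059, 0.0], [-0.0, -0.0, -1.0]]
contact_force: [0.3, 0.1, -0.9]
width: 12.6
grip_force: 58.6
```

Request:
play_rows:
  deltas: "0 0 0 0 0 0.8 1;0 0 0 0 0 0.7 1;0 0 0 0 0 0 1"

```text
time: 16.45
tcp_pos: [632.5, -114.7, 5.3]
orientation: [[0.059, 0.998, -0.0], [0.998, -0.059, 0.0], [0.0, -0.0, -1.0]]
contact_force: [-0.0, 0.0, -0.6]
width: 12.9
grip_force: 58.6
```

Request:
play_rows:
  deltas: "0 0 0 0 0 0.7 1;0 0 0 0 0 0.6 1;0 0 0 0 0 0 1"

```text
time: 16.82
tcp_pos: [632.5, -114.7, 4.0]
orientation: [[0.059, 0.998, -0.0], [0.998, -0.059, 0.0], [0.0, -0.0, -1.0]]
contact_force: [-1.0, -0.3, -1.2]
width: 12.7
grip_force: 58.6
```

Request:
play_rows:
  deltas: "0 0 0 0 0 0.6 1;0 0 0 0 0 0.6 1;0 0 0 0 0 0 1"

```text
time: 17.2
tcp_pos: [632.5, -114.7, 2.9]
orientation: [[0.059, 0.998, -0.0], [0.998, -0.059, -0.0], [-0.0, -0.0, -1.0]]
contact_force: [0.5, -0.0, -1.6]
width: 12.8
grip_force: 58.6
```

Request:
play_rows:
  deltas: "0 0 0 0 0 0.5 1;0 0 0 0 0 0.5 1;0 0 0 0 0 0 1"

```text
time: 17.58
tcp_pos: [632.5, -114.7, 1.9]
orientation: [[0.059, 0.998, -0.0], [0.998, -0.059, -0.0], [-0.0, -0.0, -1.0]]
contact_force: [-0.6, 0.5, -0.2]
width: 12.6
grip_force: 58.6
```

Request:
play_rows:
  deltas: "0 0 0 -1 0 0 1;0 0 0 -1 0 0 1;0 0 0 -1 0 0 1;0 0 0 0 0 0 1"

```text
time: 18.08
tcp_pos: [632.3, -117.8, 1.9]
orientation: [[0.059, 0.998, 0.0], [0.998, -0.059, -0.0], [-0.0, 0.0, -1.0]]
contact_force: [0.1, -0.1, -0.6]
width: 12.8
grip_force: 58.6
```

Request:
play_rows:
  deltas: "0 0 0 -1 0 0 1;0 0 0 -1 0 0 1;0 0 0 0 0 0 1"

```text
time: 18.45
tcp_pos: [632.2, -119.6, 1.9]
orientation: [[0.059, 0.998, 0.0], [0.998, -0.059, 0.0], [0.0, 0.0, -1.0]]
contact_force: [0.8, 2.4, -0.8]
width: 12.7
grip_force: 58.6
```

Request:
play_rows:
  deltas: "0 0 0 -1 0 0 1;0 0 0 -1 0 0 1;0 0 0 0 0 0 1"

```text
time: 18.82
tcp_pos: [632.1, -121.8, 1.9]
orientation: [[0.059, 0.998, 0.0], [0.998, -0.059, -0.0], [-0.0, 0.0, -1.0]]
contact_force: [-0.3, 2.3, -1.4]
width: 13.2
grip_force: 58.6
```

Request:
play_rows:
  deltas: "0 0 0 -1.5 0 0 1;0 0 0 -2 0 0 1;0 0 0 -2 0 0 1;0 0 0 -2 0 0 1;0 0 0 -2 0 0 1;0 0 0 -2 0 0 1;0 0 0 -2 0 0 1;0 0 0 -2 0 0 1;0 0 0 -2 0 0 1;0 0 0 -2 0 0 1"

```text
time: 20.08
tcp_pos: [630.9, -141.3, 1.9]
orientation: [[0.059, 0.998, 0.0], [0.998, -0.059, -0.0], [-0.0, 0.0, -1.0]]
contact_force: [-0.5, 3.6, -1.0]
width: 12.7
grip_force: 58.6
```

Request:
play_rows:
  deltas: "0 0 0 -2 0 0 1;0 0 0 -2 0 0 1;0 0 0 -2 0 0 1;0 0 0 -2 0 0 1;0 0 0 -2 0 0 1;0 0 0 -2 0 0 1;0 0 0 -2 0 0 1;0 0 0 -2 0 0 1;0 0 0 -2 0 0 1;0 0 0 -2 0 0 1;0 0 0 -2 0 0 1;0 0 0 -2 0 0 1"

```text
time: 21.58
tcp_pos: [629.5, -164.8, 1.8]
orientation: [[0.059, 0.998, -0.0], [0.998, -0.059, 0.001], [0.001, -0.0, -1.0]]
contact_force: [-0.1, 4.8, -0.4]
width: 12.7
grip_force: 58.6
```

```bash
cat > o.py <<'E'
from h import *
go(626.7,-214.6,1.9,86.64)
t=eyes.camera('top');i=t['img'].astype(int);b,g,r=i[...,0],i[...,1],i[...,2]
m=(r-g>30)&(g-b>15);m[:135]=0;m[165:]=0;m[:,:290]=0;m[:,375:]=0
v,u=np.nonzero(m)
for x in sorted(set(u)): print(x,v[u==x], end=' ')
E
python3 o.py
```

```text
t 21.575 tcp [ 629.5 -164.8    1.8] yaw 86.63 F [-0.1  4.8 -0.4] M [ 0.64 -0.07 -0.04] w 12.7 grip 58.6
turn [-0.01 -0.04 -0.01] shift now [-49.8   0.1  -0.1] shift after turn [-49.8   0.1  -0.1]
336 [151] 337 [151 152]
```

Request:
play_rows:
  deltas: "0 0 0 -2 0 0 1;0 0 0 -2 0 0 1;0 0 0 -2 0 0 1;0 0 0 -2 0 0 1;0 0 0 -2 0 0 1;0 0 0 -2 0 0 1;0 0 0 -2 0 0 1;0 0 0 -2 0 0 1;0 0 0 -2 0 0 1;0 0 0 -2 0 0 1;0 0 0 -2 0 0 1;0 0 0 -2 0 0 1"

```text
time: 23.12
tcp_pos: [628.1, -189.2, 1.9]
orientation: [[0.059, 0.998, 0.0], [0.998, -0.059, -0.0], [-0.0, 0.0, -1.0]]
contact_force: [-0.3, -0.4, -0.3]
width: 12.8
grip_force: 58.6
```

Request:
play_rows:
  deltas: "0 0 0 -2 0 0 1;0 0 0 -2 0 0 1;0 0 0 -2 0 0 1;0 0 0 -2 0 0 1;0 0 0 -2 0 0 1;0 0 0 -2 0 0 1;0 0 0 -2 0 0 1;0 0 0 -2 0 0 1;0 0 0 0 0 0 1"

```text
time: 24.25
tcp_pos: [627.1, -205.2, 1.9]
orientation: [[0.059, 0.998, -0.0], [0.998, -0.059, -0.0], [-0.0, -0.0, -1.0]]
contact_force: [0.9, -0.6, -0.2]
width: 12.5
grip_force: 58.6
```

```bash
python3 o.py
```

```text
t 24.25 tcp [ 627.1 -205.2    1.9] yaw 86.61 F [ 0.9 -0.6 -0.2] M [-0.03 -0.02  0.02] w 12.5 grip 58.6
turn [-0.    0.   -0.03] shift now [-9.4  0.1 -0. ] shift after turn [-9.4  0.1 -0. ]
349 [152 153] 350 [152 153] 351 [153]
```

Request:
play_rows:
  deltas: "0 0 0 -1.5 0 0 1;0 0 0 -1.5 0 0 1;0 0 0 -1.5 0 0 1;0 0 0 -1.5 0 0 1;0 0 0 -1.5 0 0 1;0 0 0 -1 0 0 1;0 0 0 -1 0 0 1;0 0 0 -1 0 0 1;0 0 0 0 0 0 1"

```text
time: 25.42
tcp_pos: [626.5, -215.6, 1.9]
orientation: [[0.059, 0.998, -0.0], [0.998, -0.059, -0.0], [-0.0, -0.0, -1.0]]
contact_force: [0.4, 1.0, -1.1]
width: 12.5
grip_force: 58.6
```

Request:
play_rows:
  deltas: "0 0 0 -1 0 0 1;0 0 0 -1 0 0 1;0 0 0 0 0 0 1"

```text
time: 25.8
tcp_pos: [626.4, -217.6, 1.9]
orientation: [[0.059, 0.998, -0.0], [0.998, -0.059, -0.0], [-0.0, -0.0, -1.0]]
contact_force: [-0.6, -0.2, -1.3]
width: 12.7
grip_force: 58.6
```

Request:
play_rows:
  deltas: "0 0 0 -1 0 0 1;0 0 0 -1 0 0 1;0 0 0 0 0 0 1"

```text
time: 26.18
tcp_pos: [626.3, -219.6, 1.9]
orientation: [[0.059, 0.998, -0.0], [0.998, -0.059, -0.0], [-0.0, -0.0, -1.0]]
contact_force: [-0.7, -0.3, -0.8]
width: 12.7
grip_force: 58.6
```

Request:
play_rows:
  deltas: "0 0 0 -1 0 0 1;0 0 0 0 0 0 1"

```text
time: 26.42
tcp_pos: [626.2, -220.6, 1.9]
orientation: [[0.059, 0.998, -0.0], [0.998, -0.059, -0.0], [-0.0, -0.0, -1.0]]
contact_force: [0.4, -0.8, -0.2]
width: 12.9
grip_force: 58.6
```

Request:
play_rows:
  deltas: "0 0 0 -1 0 0 1;0 0 0 0 0 0 1"

```text
time: 26.68
tcp_pos: [626.2, -221.6, 1.9]
orientation: [[0.059, 0.998, 0.0], [0.998, -0.059, -0.0], [-0.0, 0.0, -1.0]]
contact_force: [-0.1, 1.1, -0.7]
width: 12.6
grip_force: 58.6
```

Request:
play_rows:
  deltas: "0 0 0 -1 0 0 1;0 0 0 0 0 0 1"

```text
time: 26.92
tcp_pos: [626.1, -222.6, 1.9]
orientation: [[0.059, 0.998, 0.0], [0.998, -0.059, -0.0], [-0.0, 0.0, -1.0]]
contact_force: [0.3, 0.6, -0.4]
width: 12.9
grip_force: 58.6
```

Request:
play_rows:
  deltas: "0 0 0 -1 0 0 1;0 0 0 0 0 0 1"

```text
time: 27.18
tcp_pos: [626.0, -223.6, 1.9]
orientation: [[0.059, 0.998, -0.0], [0.998, -0.059, -0.0], [-0.0, -0.0, -1.0]]
contact_force: [0.2, 0.5, -1.5]
width: 12.6
grip_force: 58.6
```

Request:
play_rows:
  deltas: "0 0 0 -1 0 0 1;0 0 0 0 0 0 1"

```text
time: 27.42
tcp_pos: [626.0, -224.4, 1.9]
orientation: [[0.059, 0.998, -0.0], [0.998, -0.059, 0.0], [0.0, -0.0, -1.0]]
contact_force: [0.8, 0.7, 0.1]
width: 12.4
grip_force: 58.6
```

Request:
play_rows:
  deltas: "0 0 0 -1 0 0 1;0 0 0 0 0 0 1"

```text
time: 27.68
tcp_pos: [626.0, -224.9, 1.9]
orientation: [[0.059, 0.998, -0.0], [0.998, -0.059, 0.001], [0.001, -0.0, -1.0]]
contact_force: [-0.7, 5.9, 0.7]
width: 12.0
grip_force: 58.7
```

```bash
python3 o.py; python3 -c "
from asc import *
asc('top',142,162,340,375)"
```

```text
t 27.675 tcp [ 626.  -224.9    1.9] yaw 86.63 F [-0.7  5.9  0.7] M [ 1.15 -0.06  0.  ] w 12.0 grip 58.7
turn [-0.01 -0.06 -0.01] shift now [10.3  0.1 -0. ] shift after turn [10.3  0.1 -0. ]
354 [153] 355 [152 153] 356 [153] 357 [153] top 142 340
142 ...................................
143 ...................................
144 ...................................
145 ...................................
146 ...................................
147 ..................r................
148 ..................rr...............
149 ..................rr...............
150 ..................rr...........+.+.
151 ...................................
152 ...................................
153 ...............yyyr.+++++..........
154 .................rrr.+#++..........
155 .................rr....++...++...++
156 ++++.............rr.........++...+.
157 +++++++........++.........+++++++++
158 ++++++++++++++++++++....+++++++++++
159 ...++++++++++++++++++++++..+.+++.++
160 .................+++++++...........
161 ...................................
```

Request:
play_rows:
  deltas: "0 0 0 0 0 0 1"

```text
time: 27.9
tcp_pos: [626.0, -224.9, 1.9]
orientation: [[0.059, 0.998, -0.0], [0.998, -0.059, 0.001], [0.001, -0.0, -1.0]]
contact_force: [-0.2, 6.3, -0.1]
width: 12.3
grip_force: 58.7
```

Request:
play_rows:
  deltas: "0 0 0 -0.5 0 0 1;0 0 0 0 0 0 1"

```text
time: 28.15
tcp_pos: [626.0, -225.1, 1.9]
orientation: [[0.059, 0.998, -0.0], [0.998, -0.059, 0.002], [0.002, -0.0, -1.0]]
contact_force: [-0.2, 8.4, 0.3]
width: 12.7
grip_force: 58.7
```

Request:
play_rows:
  deltas: "0 0 0 0 0 0 1"

```text
time: 28.28
tcp_pos: [626.0, -225.1, 1.9]
orientation: [[0.059, 0.998, -0.0], [0.998, -0.059, 0.002], [0.001, -0.0, -1.0]]
contact_force: [0.4, 7.5, 0.3]
width: 12.8
grip_force: 58.7
```

Request:
play_rows:
  deltas: "0 0 0 0 0 0 1;0 0 0 0 0 0 1;0 0 0 0 0 0 1;0 0 0 0 0 0 1"

```text
time: 28.78
tcp_pos: [626.0, -225.1, 1.9]
orientation: [[0.059, 0.998, -0.0], [0.998, -0.059, 0.001], [0.001, -0.0, -1.0]]
contact_force: [0.8, 8.0, -0.5]
width: 12.2
grip_force: 58.7
```

Request:
play_rows:
  deltas: "0 0 0 1 0 0 1;0 0 0 1 0 0 1;0 0 0 1 0 0 1;0 0 0 1.5 0 0 1;0 0 0 1.5 0 0 1;0 0 0 0 0 0 1"

```text
time: 29.52
tcp_pos: [626.3, -219.9, 1.9]
orientation: [[0.059, 0.998, -0.0], [0.998, -0.059, -0.0], [-0.0, 0.0, -1.0]]
contact_force: [0.2, -0.4, -0.2]
width: 12.2
grip_force: 58.6
```

```bash
python3 o.py
```

```text
t 29.525 tcp [ 626.3 -219.9    1.9] yaw 86.63 F [ 0.2 -0.4 -0.2] M [-0.04 -0.01 -0.01] w 12.2 grip 58.6
turn [ 0.    0.   -0.01] shift now [5.4 0.1 0. ] shift after turn [5.4 0.1 0. ]
354 [152 153] 355 [153] 356 [153]
```

Request:
play_rows:
  deltas: "0 0 0 0 0 -2 1;0 0 0 0 0 -3 1;0 0 0 0 0 -5 1;0 0 0 0 0 -8 1;0 0 0 0 0 -10 1;0 0 0 0 0 -10 1;0 0 0 0 0 -10 1;0 0 0 0 0 0 1"

```text
time: 30.58
tcp_pos: [626.7, -220.2, 51.1]
orientation: [[0.059, 0.998, 0.001], [0.998, -0.059, -0.001], [-0.0, 0.001, -1.0]]
contact_force: [-0.2, -0.2, -0.6]
width: 12.4
grip_force: 58.6
```

```bash
python3 o.py; python3 -c "
from h import *
print();go(484.7,-86.8,49.9,92.92)"
```

```text
t 30.575 tcp [ 626.7 -220.2   51.1] yaw 86.62 F [-0.2 -0.2 -0.6] M [ 0.01  0.01 -0.04] w 12.4 grip 58.6
turn [ 0.09  0.03 -0.02] shift now [ 5.6 -0.4 49.2] shift after turn [ 5.6 -0.4 49.2]
354 [150 151 152 153] 355 [150 151 152 153] 356 [150 151 152 153] 357 [150 151 152 153] 358 [151] 
t 30.625 tcp [ 626.4 -220.1   50.3] yaw 86.62 F [-0.6  0.1 -0.3] M [-0.06  0.02 -0.01] w 12.9 grip 58.6
turn [ 0.03  0.01 -6.3 ] shift now [ 124.7 -149.3    0.3] shift after turn [ 140.3 -134.8    0.4]
```

Cap stays against the stop. Now return to the cradle.

Request:
play_rows:
  deltas: "0 0 0 15 -18 0 1;0 0 0 15 -18 0 1;0 0 0 15 -18 0 1;0 0 0 16 -19 0 1;0 0 0 16 -19 0 1;0 0 0 16 -19 0 1;0 0 0 16 -19 0 1;0 0 0 15.7 -19.3 0 1;0 0 -3.2 0 0 0 1;0 0 -3.1 0 0 0 1;0 0 0 0 0 0 1;0 0 0 0 0 0 1"

```text
time: 32.12
tcp_pos: [484.5, -86.7, 49.7]
orientation: [[-0.05, 0.999, -0.0], [0.999, 0.05, 0.0], [0.0, -0.0, -1.0]]
contact_force: [0.4, -0.3, -0.8]
width: 12.8
grip_force: 58.6
```

```bash
python3 -c "
from h import *
print();go(484.5,-86.8,-11.2,92.92)"
```

```text
t 32.125 tcp [484.5 -86.7  49.7] yaw 92.85 F [ 0.4 -0.3 -0.8] M [-0.04  0.02 -0.03] w 12.8 grip 58.6
turn [-0.02 -0.01 -0.07] shift now [-0.1  0.  60.9] shift after turn [-0.1  0.  60.9]
```

Request:
play_rows:
  deltas: "0 0 0 0 0 10 1;0 0 0 0 0 12 1;0 0 0 0 0 12 1;0 0 0 0 0 10 1;0 0 0 0 0 7 1;0 0 0 0 0 4 1;0 0 0 0 0 3 1;0 0 0 0 0 2 1;0 0 0 0 0 0 1"

```text
time: 33.25
tcp_pos: [484.6, -86.8, -10.0]
orientation: [[-0.051, 0.999, 0.0], [0.999, 0.051, -0.0], [-0.0, 0.0, -1.0]]
contact_force: [0.6, -1.0, -1.4]
width: 12.4
grip_force: 58.6
```

```bash
python3 -c "
from h import *
print();go(484.5,-86.8,-11.2,92.92)"
```

```text
t 33.25 tcp [484.6 -86.8 -10. ] yaw 92.92 F [ 0.6 -1.  -1.4] M [-0.03 -0.02 -0.01] w 12.4 grip 58.6
turn [ 0.  0. -0.] shift now [-0.  -0.1  1.2] shift after turn [-0.  -0.1  1.2]
```

Request:
play_rows:
  deltas: "0 0 0 0 0 1 1;0 0 0 0 0 0 1;0 0 0 0 0 0 0.6;0 0 0 0 0 0 0.4;0 0 0 0 0 0 0;0 0 0 0 0 0 0;0 0 0 0 0 0 0;0 0 0 0 0 0 0;0 0 0 0 0 0 0;0 0 0 0 0 0 0"

```text
time: 34.5
tcp_pos: [484.6, -86.7, -11.1]
orientation: [[-0.051, 0.999, 0.0], [0.999, 0.051, -0.0], [-0.0, 0.0, -1.0]]
contact_force: [0.1, -0.3, 0.3]
width: 85.3
grip_force: 0.0
```

Request:
play_rows:
  deltas: "0 0 0 0 0 -10 0;0 0 0 0 0 -20 0;0 0 0 0 0 -30 0;0 0 0 0 0 -40 0;0 0 0 0 0 -40 0;0 0 0 0 0 -40 0;0 0 0 -30 -20 -20 0;0 0 0 -40 -20 0 0;0 0 0 -40 -20 0 0;0 0 0 -40 -20 0 0;0 0 0 -40 0 0 0;0 0 0 0 0 0 0"

```text
time: 36.0
tcp_pos: [413.9, -282.4, 189.3]
orientation: [[-0.048, 0.999, -0.0], [0.999, 0.048, -0.0], [-0.0, -0.0, -1.0]]
contact_force: [0.2, 0.2, -1.3]
width: 85.1
grip_force: 0.0
```

```bash
python3 o.py; python3 -c "
from asc import *
asc('side',190,275,320,375)
t=eyes.camera('top')['img'];a=cv2.imread('pics/top0.png')
d=np.abs(t.astype(int)-a).max(2)
print((d[185:215,288:345]>60).astype(int).sum(), 'w',bot.read_state()['width'])
asc('top',190,212,288,392)
"
```

```text
t 36.0 tcp [ 413.9 -282.4  189.3] yaw 92.77 F [ 0.2  0.2 -1.3] M [ 0.02 -0.04  0.01] w 85.1 grip 0.0
turn [-0.01  0.01  6.13] shift now [ 57.5 215.9 187.4] shift after turn [ 80.2 208.5 187.4]
354 [150 151 152 153] 355 [150 151 152 153] 356 [150 151 152 153] 357 [150 151 152 153] 358 [151] side 190 320
190 .+###############################################++++++
191 +##################################################++++
192 #########+##########################################+++
193 ########+..##########################################++
194 ########+.+############################################
195 ########++############################+..##############
196 #####################################+....#############
197 ####################################.......############
198 ###########################++####+++........###########
199 ###############+..+#####+....................##########
200 ##############+....+..........................#########
201 #############+................................#########
202 #############.................................#########
203 ############
[... 6035 characters left out ...]
bbbbbbbbbbbbbbbbbbbbbbbbbbbbbbbbbbbbb...++....
206 ....................................bbbbbbbbbbbbbbbbbbbbbbbbbbbbbbbbbbbbbbbbbbbbbbbbbbbbbbbbbbb...+.....
207 .....................................bbbbbbbbbbbbbbbbbbbbbbbbbbbbbbbbbbbbbbbbbbbbbbb.+++bb+++...........
208 .....................................bbbbb..bb++.....................................+++++++++..........
209 ............................................+++++................................+...++++++++...........
210 .............................................+++.........................................++.............
211 ...................................................................................................++...
```

```bash
python3 -c "
from station import bot
print(bot.finish_job())"
```

```text
the job is handed in; nothing more can be done
None
```

The job is handed in, though no verdict came back: I drew the syringe out and held its cap against the red stop with about 8 N for roughly half a second. It was left lying there, the pick is back in its blue cradle as it was, and the arm is clear (about 36 of the 61 s used).

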